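# Take the charged battery pack off the slanted charger

## Robot

A 6-joint arm with a two-finger parallel gripper is mounted at the origin on the work surface; the furniture and walls round the work are solid. World frame = base frame: x ahead of the robot, y to its left, z up, the work surface at z = 0. Lengths are in mm, angles in rad, forces in N, time in s.
With the tool pointing down it reaches from about 375 to 925 mm from the base axis. Payload 5.7 kg.
Tool frame: the origin (TCP) lies on the mounting face of the last link; the fingertips stand 182 mm ahead of it and the grasp point (between the pads) lies 163 mm ahead of it; z points along the fingers, y is the line along which they close (so a half turn about z gives the same grasp; the last joint's range is limited). The gripper opens to 88 mm and grips with 3 to 60 N. Pads are 20 mm wide; open, the fingers measure 115 mm over their backs; the gripper's body (75 mm by 178 mm) begins 61 mm behind the grasp point.
Start: joints at [1.22, 0.359, 1.51, -0, 1.272, -0.115], TCP at [140.174, 583.384, 404.623] pointing down, gripper open.
Joint ranges: [-2.97, 2.97], [-1.01, 2.36], [0.21, 2.38], [-0.96, 4.11], [0.2, 2.71], [-2.98, 2.98]. Speed limits (rad/s): [2.39, 2.39, 3.14, 3.14, 3.14, 3.14].

## Interface

Orientations are given as a rotation vector (axis times angle).
In Python, from rig import robot gives the robot as it stands.
- The arm moves only by the tool arm_command, never from a script. Its argument "commands" is a list that holds one entry, the list of rows, each a list of 5 numbers: the shift along the tool's x, y, z in mm, then the turn about the tool's z in degrees, then the closure in counts, from 0 (fully open) to 255 (shut). A call has 1 to 12 rows; each row shifts and turns the commanded pose from where the row before left it, along the tool's axes as they then stand; what a row does not reach is not made up. A row lasts 1/12 s, in which the tool goes at most 41.7 mm and 7.16 degrees, less where a joint would pass 70% of its speed; a pose out of reach is approached as far as the arm can. A call is refused whole if a number of a shift passes 41.7 or a number of a turn 7.16, either way. A call with a gripper value outside its range is refused whole. The fingers move at their own pace and stop on an object; the grip force is fixed at half the most. Time passes only in rows, so rows that do not move let the fingers close. It gives the time, the measured TCP pose, the force, the opening and the grip force at its end, in the units of the state.
- robot.get_state(): the state, without advancing time (a new reading comes with each control period).
- robot.grab_frame(name): name is "scene" or "side" or "wrist"; returns a dict with "frame" (400x640x3 uint8, blue, green, red), "z_map" (400x640 float32, mm along the optical axis (not along the pixel's ray), 0 where there is no reading), "mtx" (3x3 intrinsics, pixels), "R" (3x3) and "t" (3): a world point X has camera coordinates R X + t. Camera axes: x right, y down, z forward; pixel columns grow to the right and rows downward; lengths in mm; the calibration is good to about 2 mm. A picture is of the moment at which its call begins.
- robot.close_job(): hands the job in; it is judged then, once.
The state is a dict: "t": time; "joints": joint angles; "qvel": joint speeds; "joint_torque": joint torques, N m; "tool_pos": TCP position; "tcp_rot": TCP orientation; "wrist_force": force on the tool from outside, world axes, zero at the start; "wrist_torque": the same for the moment, N m; "opening": finger opening in mm; "grip_force": force on a finger pad.
Only numpy, scipy, OpenCV 4.12 (cv2) and the standard library are available. Lean on these libraries where they do the work, as an engineer would, in place of code of your own. Each camera call takes 0.05 s, during which the arm holds its last target. There are 200 camera calls.

## Task

The battery pack in the slanted charger is charged: pinch its two side tabs together to free it, draw it straight out along the slant, and stand it upright on its foot in the plywood tray next to the spare pack, setting it down rather than dropping it. Do not wrench it out with the tabs still caught, and leave the spare pack, the tin and the sanding block as they are.

Things in the scene. Friction and masses are not known exactly. Their poses are not given: they have to be found in the camera images.
- charger: Bench charger, fixed, black plastic wedge about 105 x 92 mm on plan, with a slanted dock (84 x 84 mm) on top. Origin: centre of its underside on the bench. Its -x axis is its front. The way out of the dock leans 30 degrees from vertical towards the front: direction (-0.5, 0, 0.866) in the charger's frame. The dock's rim lies 30 mm above the well's floor, along the slant.
- dock_floor (a point): Centre of the floor of the dock's well, in which the pack's foot rests at the start; 3 mm towards the front and 29 mm above the charger's origin. Its axes are those of the charger (not slanted).
- pack_grip (a point): On the middle axis of the loose black battery pack, 56 mm above its foot, midway between the parts of its two tabs to be pinched. Axes: the pack's, z up its height (at the start along the slant), tabs on its +y and -y sides. Pack 64 (x) x 36 (y) x 84 mm high, about 0.33 kg. Tabs 24 mm wide (x), to be held 34 to 74 mm above the foot; 54 mm over both, 40 mm when pinched fully in.
- pack_foot (a point): Centre of the underside of the same pack, 56 mm below pack_grip, with the same axes. The foot sits 30 mm deep in the dock at the start, with 1.5 mm of play; 35 mm of travel along the slant brings it wholly out.
- tab_left (a joint): How far the grey ribbed tab on the pack's +y side is pressed in, m: 0 sprung out, 0.007 fully in. Takes 3 N to start and 9 N fully in, each tab. Its outer face stands 27 mm from the pack's middle when out. A hook at its lower end, 32.5 mm from the middle, catches under a lip of the dock until the tab is in by about 4 mm; both tabs must be in together.
- tab_right (a joint): The same for the tab on the pack's -y side.
- tray: Shallow open plywood tray, fixed, 125 mm (x) x 260 mm (y) x 20 mm high, walls and floor 6 mm thick. Origin: centre of its underside on the bench. The spare pack stands in its +y half.
- tray_free (a point): Centre of the free half of the tray, on its inner floor (6 mm above the bench, 62 mm towards the tray's -y from its middle). Axes as the tray's.
- spare_centre (a point): Centre of the spare pack, which looks like the other and stands upright in the tray (64 x 36 mm, 65 mm over its tabs in y, 84 mm high); this point is 42 mm above its foot.
- wax_tin: Round tin, 69 mm across and 59 mm high, on the bench; origin at the centre of its underside. Bystander.
- sanding_block: Cork sanding block 60 x 97 x 26 mm on the bench; origin at the centre of its underside. Bystander.
Not all that is in view belongs to the job. What is shaped like the part that bears pack_grip but green or turquoise is not meant.

How it is judged:
By the outcome, as a careful person would: the job done as asked, in the order asked, and still so for the second after the job is handed in, with the robot touching nothing.
It also fails if it takes over 43 s, if anything falls off the work surface, if the arm or the gripper's body presses on something with over 40 N, if the wrist force passes 120 N, or if a joint passes its speed limit or range.

## Working session

There is one attempt and no reset: what is moved stays moved. The work goes in short steps, Python scripts to look and compute and a tool call to move; the robot and the scene stay as the last step left them, time stands still between calls to the robot, and variables do not carry over. Pictures are saved under pics/ and viewed, at most 10 in all, crops included, and the job is handed in when it is done.

Besides the shell and the picture viewer there is one more tool, called after "Call:" as name(argument=value, ...) on one line, values as JSON. arm_command: Moves the arm, as the interface text tells. Its arguments: {"type":"object","properties":{"commands":{"type":"array","items":{"type":"array","items":{"type":"array","items":{"type":"number"}}}}},"required":["commands"]}

```bash
mkdir -p pics; cat > h.py <<'E'
import numpy as np,cv2
from rig import robot
def grab(n,fn=None):
    f=robot.grab_frame(n)
    np.savez('last_%s.npz'%n,**f)
    if fn: cv2.imwrite('pics/'+fn,f['frame'])
    return f
def load(n): return dict(np.load('last_%s.npz'%n))
def pt(f,u,v,z=None):
    if z is None:
        p=f['z_map'][v-1:v+2,u-1:u+2]; z=np.median(p[p>0])
    c=np.linalg.inv(f['mtx'])@np.array([u,v,1.])*z
    return f['R'].T@(c-f['t'])
def proj(f,X):
    c=f['R']@np.asarray(X,float)+f['t']; p=f['mtx']@c; return p[:2]/p[2]
E
python3 - <<'E'
from h import *
a=grab('scene','s0.png');b=grab('side','d0.png')
w=grab('wrist')
for f in(a,b,w): print((-f['R'].T@f['t']).round(),f['R'][2].round(2))
print(robot.get_state())
E
```

```text
[  33. -709.  574.] [ 0.53  0.7  -0.48]
[  12. -773.  606.] [ 0.51  0.71 -0.48]
[ 70. 601. 385.] [ 0.26 -0.06 -0.96]
{'t': 0.15, 'joints': array([ 1.21989718e+00,  3.59354662e-01,  1.51116864e+00,  1.09847937e-05,
        1.27253232e+00, -1.15101878e-01]), 'qvel': array([-0.00020271, -0.00135735, -0.00157753,  0.00015051, -0.00093233,
        0.00042834]), 'joint_torque': array([ 1.44096020e-04, -5.15758896e+01, -2.71008128e+01,  6.73639029e-02,
        3.06460611e-02, -6.90525712e-05]), 'tool_pos': array([140.08264766, 583.1364513 , 403.99930537]), 'tcp_rot': array([-3.69496025e-01, -3.11943675e+00,  2.23186747e-03]), 'wrist_force': array([-0.29969698,  0.46234281,  0.75406519]), 'wrist_torque': array([-0.01037688, -0.03582359, -0.00944292]), 'grip_force': 0.0, 'opening': 87.82924242069086}
```

View pics/s0.png

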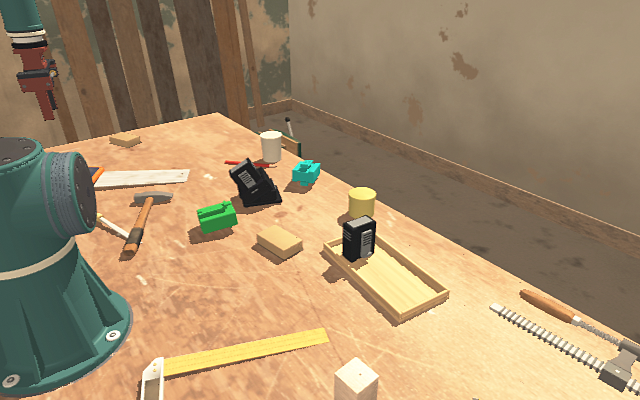

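View pics/d0.png

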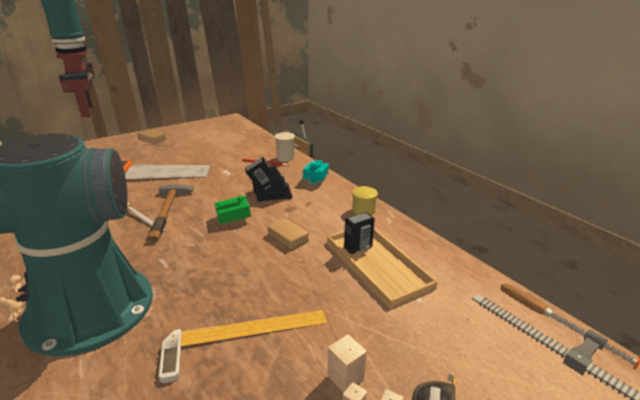

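Candidates in scene view: black pack in wedge (250,180) is the target. Look-alikes are the spare in the tray (360,238), the green one (217,217) and the turquoise one (306,172). I'll take close crops to check the choice.

```bash
python3 - <<'E'
from h import *
f=load('scene')
c1=cv2.resize(f['frame'][145:225,205:305],None,fx=4,fy=4,interpolation=2)
c2=cv2.resize(f['frame'][180:330,310:460],None,fx=8/3*.8,fy=8/3*.8,interpolation=2)
im=np.zeros((320,800,3),np.uint8);im[:,:400]=c1;im[:,400:720]=c2[:320,:320]
cv2.imwrite('pics/c1.png',im)
for u,v in [(250,180),(361,222),(362,195),(280,238),(217,212),(306,168),(400,285)]: print(u,v,pt(f,u,v).round())
E
```

```text
250 180 [499. 199.  70.]
361 222 [ 566. -152.   91.]
362 195 [688. -23.  58.]
280 238 [449. -18.  27.]
217 212 [377. 146.  43.]
306 168 [685. 209.  47.]
400 285 [ 564. -275.    6.]
```

View pics/c1.png

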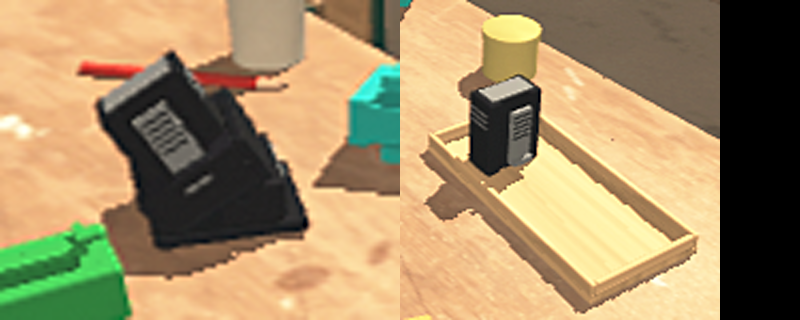

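The close crop shows the black pack leaning in the black wedge, grey ribbed tab towards the camera, its top leaning left, so the choice is right. The spare is upright in the +y half of the tray. Next I move over the charger.

Call:
arm_command(commands=[[[-15,-10,0,0,0],[-30,-19,0,0,0],[-33,-21,0,0,0],[-33,-21,0,0,0],[-33,-21,0,0,0],[-33,-21,0,0,0],[-33,-21,0,0,0],[-33,-21,0,0,0],[-33,-21,0,0,0],[-33,-21,0,0,0],[-33,-21,0,0,0],[-33,-21,0,0,0]]])

```text
t: 1.15
tool_pos: [449.9, 261.7, 404.6]
tcp_rot: [-0.37, -3.12, 0.0]
wrist_force: [0.7, 0.9, -0.2]
opening: 87.8
grip_force: 0.0
```

Call:
arm_command(commands=[[[-33,-21,0,0,0],[-30,-19,0,0,0],[-15,-10,0,0,0],[0,0,0,0,0],[0,0,0,0,0]]])

```text
t: 1.57
tool_pos: [513.5, 195.8, 404.2]
tcp_rot: [-0.373, -3.118, 0.0]
wrist_force: [-0.6, 0.2, -0.7]
opening: 88.1
grip_force: 0.0
```

```bash
python3 - <<'E'
from h import *
f=grab('wrist','w1.png')
s=robot.get_state();print(s['tool_pos'],s['tcp_rot'],s['t'])
E
```

```text
[512.70213957 196.57204643 404.25642642] [-3.70931262e-01 -3.11810697e+00  1.11856164e-06] 1.6167
```

View pics/w1.png

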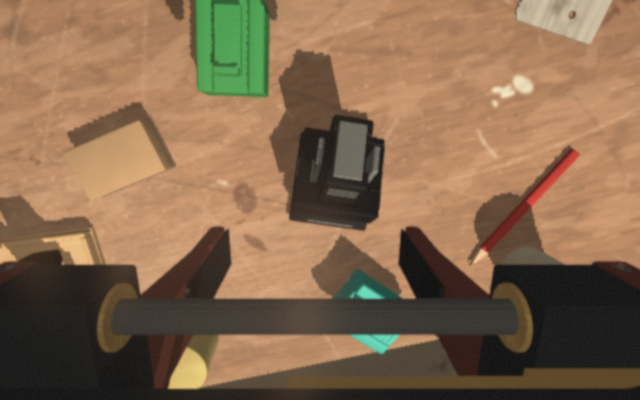

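The wrist view shows the charger at (338,175) with the pack's grey top face at (350,150). The green and turquoise decoys are at (232,45) and (370,310), the block at (120,160). I'll fit the top face from the depth and an enlarged crop.

```bash
python3 - <<'E'
from h import *
f=load('wrist')
im=cv2.resize(f['frame'][100:240,270:400],None,fx=4,fy=4,interpolation=2);cv2.imwrite('pics/c2.png',im)
v,u=np.mgrid[100:240,270:400]; z=f['z_map'][100:240,270:400]
c=np.linalg.inv(f['mtx'])@np.stack([u*z,v*z,z]).reshape(3,-1); W=(f['R'].T@(c-f['t'][:,None])).T.reshape(140,130,3)
np.save('W.npy',W)
for uu,vv in [(340,125),(366,125),(352,150),(337,175),(361,177),(320,160),(375,165),(345,194),(300,220),(362,226),(305,135)]:
    print(uu,vv,W[vv-100,uu-270].round(1))
m=cv2.erode(((f['frame'][100:240,270:400].min(2)>85)&(W[...,2]>75)).astype(np.uint8),np.ones((3,3)))
n,l,st,ce=cv2.connectedComponentsWithStats(m);print(st,ce)
k=1+np.argmax(st[1:,4]);P=W[l==k];cen=P.mean(0);U,S,V=np.linalg.svd(P-cen);print(cen,V.round(3),S)
E
```

```text
340 125 [465.7 230.4  94.6]
366 125 [471.  251.9  93.3]
352 150 [487.3 235.2 103.9]
337 175 [502.3 218.1 117. ]
361 177 [509.  236.9 115. ]
320 160 [489.9 207.1  99.5]
375 165 [505.8 252.4  96.9]
345 194 [524.9 221.6  97.8]
300 220 [566.6 166.4  15. ]
362 226 [581.1 233.5  39.4]
305 135 [471.2 197.   41. ]
[[    0     0   130   140 16864]
 [   65    23    30    56  1286]
 [  100    49     8    29    50]] [[ 63.1817481   70.92664848]
 [ 80.20528771  51.05287714]
 [105.18        62.78      ]]
[487.31306934 233.43097495 106.24880623] [[ 0.227 -0.204  0.952]
 [-0.931  0.24   0.273]
 [ 0.284  0.949  0.136]] [630.37385007 406.0476438  208.06319276]
```

View pics/c2.png

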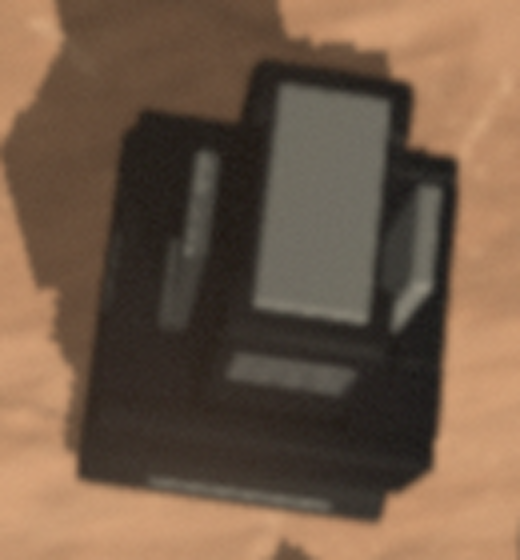

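```bash
python3 - <<'E'
from h import *
f=load('wrist');W=np.load('W.npy')
q=np.array([(283,93),(384,106),(364,316),(260,300)],float)/4
m=cv2.fillConvexPoly(np.zeros((140,130),np.uint8),q.round().astype(np.int32),1).astype(bool)
P=W[m]
A=np.c_[P[:,:2],np.ones(len(P))];k=np.ones(len(P),bool)
for i in range(8):
    s=np.linalg.lstsq(A[k],P[k,2],rcond=None)[0];r=P[:,2]-A@s;k=abs(r)<max(2,2*np.median(abs(r)))
n=np.array([-s[0],-s[1],1]);n/=np.linalg.norm(n);print('normal',n.round(3),'tilt',np.degrees(np.arccos(n[2])),'yaw',np.degrees(np.arctan2(-n[1],-n[0])),k.mean(),r[k].std())
# intersect corner rays with plane
C=-f['R'].T@f['t']
Q=[]
for a,b in [(278,85),(392,100),(370,325),(252,308)]:
    d=f['R'].T@np.linalg.inv(f['mtx'])@np.array([270+a/4,100+b/4,1]);d/=np.linalg.norm(d)
    p0=np.array([0,0,s[2]]);t=n@(p0-C)/(n@d);Q.append(C+t*d)
Q=np.array(Q);print(Q.round(1));print('sides',[np.linalg.norm(Q[i]-Q[i-1]).round(1) for i in range(4)])
ex=(Q[2]+Q[3]-Q[0]-Q[1]);print('edge yaw',np.degrees(np.arctan2(ex[1],ex[0])));ey=Q[1]+Q[2]-Q[0]-Q[3];print('ey yaw',np.degrees(np.arctan2(ey[1],ey[0]))-90)
c=Q.mean(0);print('top',c)
for y in(-18,-20):
  zx=np.array([-.5*np.cos(np.radians(y)),-.5*np.sin(np.radians(y)),.866]);print('grip',c-28*zx,'foot',c-84*zx)
# same from scene: project
sc=load('scene')
print(proj(sc,c),[proj(sc,x).round(1) for x in Q])
# tray rough from scene
T=load('scene')
E
```

```text
normal [-0.46   0.191  0.867] tilt 29.869392067296566 yaw -22.506891329142416 0.9867872044506258 0.7363066681056293
[[462.7 230.7  92.8]
 [471.5 253.7  92.4]
 [512.1 237.2 117.6]
 [503.  214.6 117.7]]
sides [np.float64(50.1), np.float64(24.6), np.float64(50.6), np.float64(24.3)]
edge yaw -22.001079542320294
ey yaw -21.501148147756865
top [487.30465009 234.05134732 105.16257132]
grip [500.61944132 229.7251094   80.91457132] foot [527.24902378 221.07263356  32.41857132]
grip [500.46034678 229.26306532  80.91457132] foot [526.77174016 219.6865013   32.41857132]
[238.1915386  164.28094502] [array([230.7, 171.5]), array([229.7, 167.8]), array([245.6, 157.1]), array([246.8, 160.7])]
```

Checks pass: tilt 29.9° (30 expected), foot height 32 mm (29 expected), yaw −22°, and the corners reproject correctly in the scene view. Now I align above it and look again from near.

Call:
arm_command(commands=[[[0,0,0,4.2,0],[0,0,0,4.2,0],[8,8,20,0,0],[9,9,25,0,0],[8,8,25,0,0],[0,0,15,0,0],[0,0,8,0,0],[0,0,0,0,0],[0,0,0,0,0]]])

```text
t: 2.37
tool_pos: [498.8, 229.7, 311.9]
tcp_rot: [-0.595, -3.084, 0.0]
wrist_force: [-0.4, 0.3, -0.4]
opening: 87.6
grip_force: 0.0
```

```bash
python3 - <<'E'
from h import *
f=grab('wrist','w2.png')
s=robot.get_state();print(s['tool_pos'],s['tcp_rot'],s['t'])
p=s['tool_pos']
for z in (60,83): print(proj(f,[p[0],p[1],z]))
cv2.imwrite('pics/c3.png',cv2.resize(f['frame'][100:400,200:480],None,fx=2,fy=2))
E
```

```text
[499.36213273 229.53232827 312.53796887] [5.95937130e-01 3.08352092e+00 7.69954687e-04] 2.4167
[313.64110745 207.45992649]
[313.53053893 217.91440446]
```

View pics/c3.png

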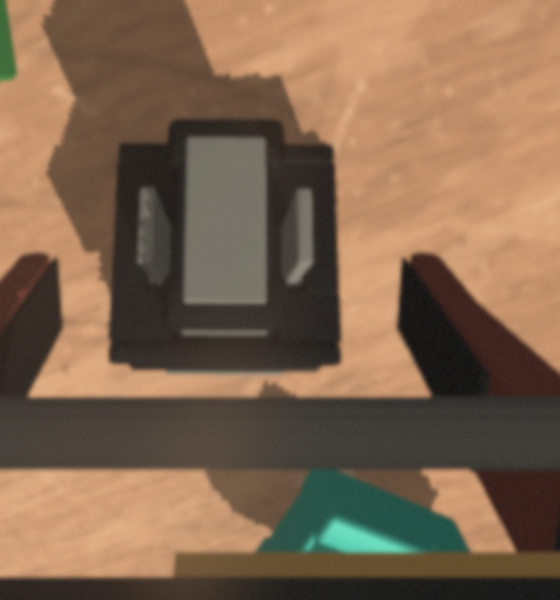

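The near view shows the pack centred between the fingers (top-face centre at crop (226,220), image (313,210), tool axis at u=313.6) and square to them. I'll check the height by triangulating the two wrist views.

```bash
python3 - <<'E'
from h import *
f=load('wrist')
print(proj(f,[487.3,234.05,105.16]), pt(f,313,210).round(1))
Q0=np.array([[462.7,230.7,92.8],[471.5,253.7,92.4],[512.1,237.2,117.6],[503.,214.6,117.7]])
print([proj(f,q).round(1) for q in Q0])
q1=np.array([(187,137),(265,137),(268,303),(183,303)])/2+[200,100];print(q1)
print([pt(f,int(a),int(b)).round(1) for a,b in [(296,172),(330,172),(331,247),(294,247),(313,185),(313,240)]])
# tab outer faces
for a,b in [(145,240),(305,240)]: print(pt(f,200+a//2,100+b//2).round(1))
E
```

```text
[312.88466154 209.53557104] [487.5 234.  105.5]
[array([292.6, 169.2]), array([333.4, 168.4]), array([334.3, 253. ]), array([291.2, 253. ])]
[[293.5 168.5]
 [332.5 168.5]
 [334.  251.5]
 [291.5 251.5]]
[array([464.9, 232.1,  93.9]), array([472.6, 251. ,  93.2]), array([508.6, 236.6, 116.1]), array([501. , 217. , 115.6]), array([475.2, 238.9,  97.9]), array([501.6, 228.4, 114. ])]
[486.5 207.3  97.5]
[504.9 252.9  97. ]
```

The second view agrees within 1 mm. Descending 65 mm, then pinching.

Call:
arm_command(commands=[[[0,0,15,0,0],[0,0,20,0,0],[0,0,15,0,0],[0,0,10,0,0],[0,0,5,0,0],[0,0,0,0,0],[0,0,0,0,0]]])

```text
t: 3.0
tool_pos: [499.7, 229.1, 247.3]
tcp_rot: [0.597, 3.083, 0.001]
wrist_force: [0.7, -0.3, 0.0]
opening: 87.7
grip_force: 0.0
```

Call:
arm_command(commands=[[[0,0,0,0,60],[0,0,0,0,90],[0,0,0,0,110],[0,0,0,0,130],[0,0,0,0,180],[0,0,0,0,255],[0,0,0,0,255],[0,0,0,0,255],[0,0,0,0,255],[0,0,0,0,255]]])

```text
t: 3.83
tool_pos: [498.8, 228.9, 247.1]
tcp_rot: [-0.597, -3.083, 0.001]
wrist_force: [-3.1, -1.6, 9.3]
opening: 37.1
grip_force: 30.1
```

Call:
arm_command(commands=[[[1,0,-1.73,0,255],[1,0,-1.73,0,255],[1,0,-1.73,0,255],[0,0,0,0,255]]])

```text
t: 4.17
tool_pos: [496.2, 230.3, 251.8]
tcp_rot: [-0.597, -3.084, 0.0]
wrist_force: [-0.9, 0.6, -3.8]
opening: 36.8
grip_force: 29.9
```

```bash
python3 - <<'E'
from h import *
f=grab('wrist');g=grab('scene')
a=cv2.resize(f['frame'][100:400,200:480],None,fx=1.6,fy=1.6);b=cv2.resize(g['frame'][110:225,205:315],(459,480),interpolation=2)[:,:350]
cv2.imwrite('pics/c4.png',np.hstack([a,b]))
E
```

```text
(no output)
```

View pics/c4.png

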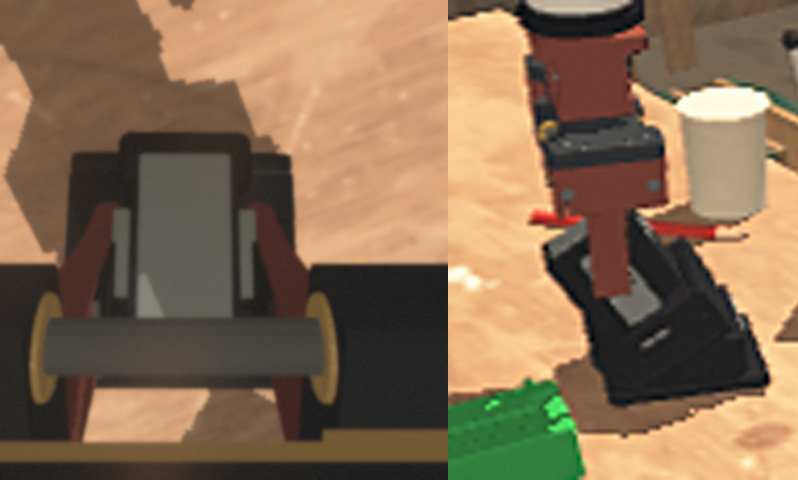

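Both tabs are pinched between the fingers and the wrist carries only about the pack's weight (−3.8 N), so the tabs have released. I keep drawing along the slant.

Call:
arm_command(commands=[[[1.5,0,-2.6,0,255],[2,0,-3.46,0,255],[2.5,0,-4.33,0,255],[2.5,0,-4.33,0,255],[2.5,0,-4.33,0,255],[2.5,0,-4.33,0,255],[2.5,0,-4.33,0,255],[2.5,0,-4.33,0,255],[2.5,0,-4.33,0,255],[2,0,-3.46,0,255],[1,0,-1.73,0,255],[0,0,0,0,255]]])

```text
t: 5.27
tool_pos: [474.1, 239.3, 293.9]
tcp_rot: [0.597, 3.084, 0.0]
wrist_force: [0.2, 0.6, -4.1]
opening: 37.1
grip_force: 29.9
```

Call:
arm_command(commands=[[[5,0,-8.66,0,255],[7.5,0,-13,0,255],[5,0,-15,0,255],[0,0,-20,0,255],[0,0,-20,0,255],[0,0,-10,0,255],[0,0,0,0,255]]])

```text
t: 5.85
tool_pos: [458.7, 246.1, 382.6]
tcp_rot: [0.596, 3.08, 0.004]
wrist_force: [1.2, -0.4, -3.8]
opening: 36.8
grip_force: 29.9
```

```bash
python3 - <<'E'
from h import *
g=grab('scene')
a=cv2.resize(g['frame'][70:220,180:320],None,fx=2.8,fy=2.8,interpolation=2)
b=cv2.resize(g['frame'][180:330,310:460],None,fx=2.8,fy=2.8,interpolation=2)[:,:400]
cv2.imwrite('pics/c5.png',np.hstack([a,b]))
s=robot.get_state();print(s['tool_pos'],s['tcp_rot'],s['joints'].round(2))
E
```

```text
[458.19855388 245.84203281 381.03409196] [5.96628063e-01 3.08223021e+00 1.91801666e-03] [ 0.36  0.27  1.71 -0.    1.16 -0.83]
```

View pics/c5.png

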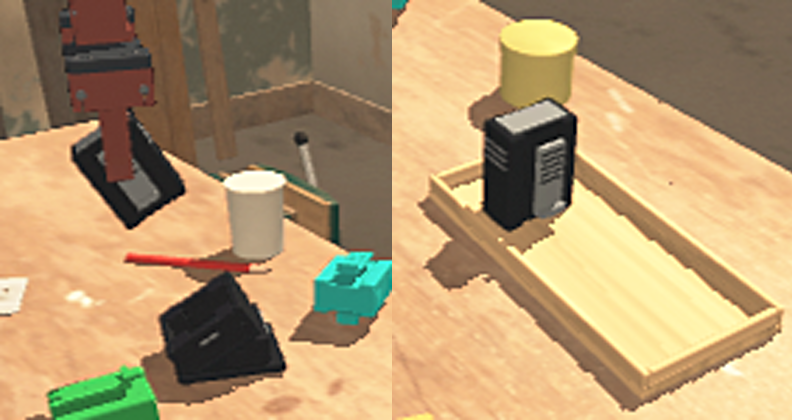

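The pack is out, still leaning about 30°, and the charger is empty and in place. Next the tray's pose, from its rim corners: left (324,244), near (400,315), right (449,291).

```bash
python3 - <<'E'
from h import *
f=load('scene')
def ray(f,u,v,z):
    C=-f['R'].T@f['t'];d=f['R'].T@np.linalg.inv(f['mtx'])@np.array([u,v,1]);return C+d*(z-C[2])/d[2]
L,N,R=[ray(f,310+a/2.8,180+b/2.8,20) for a,b in [(40,178),(253,378),(388,310)]]
print(L,N,R,np.linalg.norm(L-N),np.linalg.norm(R-N))
ty=L-N;ang=np.arctan2(ty[1],ty[0])-np.pi/2;print('tray yaw',np.degrees(ang), np.degrees(np.arctan2(*(R-N)[1::-1])))
c=(L+R)/2; yy=ty/np.linalg.norm(ty);print('centre',c,'free',c-62*yy)
# depth-based: floor and spare
v,u=np.mgrid[180:330,315:455];z=f['z_map'][180:330,315:455]
c_=np.linalg.inv(f['mtx'])@np.stack([u*z,v*z,z]).reshape(3,-1);W=(f['R'].T@(c_-f['t'][:,None])).T
k=(W[:,2]>12)&(W[:,2]<24)&(np.linalg.norm(W[:,:2]-c[:2],axis=1)<200)
r=cv2.minAreaRect(W[k,:2].astype(np.float32));print('rim rect',r)
k=(W[:,2]>85)&(W[:,2]<96)&(np.linalg.norm(W[:,:2]-c[:2],axis=1)<200);print('spare top',W[k].mean(0),cv2.minAreaRect(W[k,:2].astype(np.float32)))
E
```

```text
[520.02792447 -87.32996358  20.        ] [ 492.03223162 -341.62410843   20.        ] [ 611.41653936 -352.6902162    20.        ] 255.8305511961742 119.89608699207945
tray yaw -6.28249368599304 -5.29579379788071
centre [ 565.72223191 -220.01008989   20.        ] free [ 558.9375342  -281.63774502   20.        ]
rim rect ((567.3699951171875, -216.69139099121094), (261.96728515625, 128.04103088378906), 83.93731689453125)
spare top [ 561.56330501 -150.16098659   89.71062029] ((564.7404174804688, -147.90415954589844), (36.52260208129883, 66.99978637695312), 86.31999206542969)
```

Tray centre is about (567,−217), yaw −6°, size matches, floor at 6 mm. Free spot about (560,−279). I turn −16° and carry the pack over.

Call:
arm_command(commands=[[[0,0,0,-5.3,255],[0,0,0,-5.3,255],[0,0,0,-5.4,255],[-4,-16,0,0,255],[-8,-32,0,0,255],[-8,-32,0,0,255],[-8,-32,0,0,255],[-8,-32,0,0,255],[-8,-32,0,0,255],[-8,-32,0,0,255],[-8,-32,0,0,255],[-8,-32,0,0,255]]])

```text
t: 6.9
tool_pos: [496.9, -33.4, 378.6]
tcp_rot: [-0.162, -3.135, -0.001]
wrist_force: [0.8, 0.5, -4.5]
opening: 37.0
grip_force: 29.9
```

Call:
arm_command(commands=[[[-8,-32,0,0,255],[-8,-32,0,0,255],[-8,-32,0,0,255],[-8,-32,0,0,255],[-8,-32,0,0,255],[-8,-32,0,0,255],[-6,-24,0,0,255],[-4,-16,0,0,255],[-1,-7,0,0,255],[0,0,0,0,255],[0,0,0,0,255]]])

```text
t: 7.82
tool_pos: [531.2, -274.7, 379.2]
tcp_rot: [-0.162, -3.136, -0.003]
wrist_force: [0.1, -0.1, -4.5]
opening: 36.7
grip_force: 29.9
```

```bash
python3 - <<'E'
from h import *
g=grab('scene');w=grab('wrist');d=grab('side')
s=robot.get_state();print(s['tool_pos'],s['tcp_rot'],s['joints'].round(2),s['t'])
p=s['tool_pos']; print([proj(g,[p[0],p[1],z]).round() for z in (218,150,6)])
a=g['frame'][60:330,290:460]
a=cv2.resize(a,None,fx=2.2,fy=2.2,interpolation=2)
b=cv2.resize(w['frame'],(420,262))
o=np.zeros((594,794,3),np.uint8);o[:594,:374]=a;o[:262,374:794]=b
c=cv2.resize(d['frame'][80:320,310:450],None,fx=1.38,fy=1.38,interpolation=2);o[262:262+c.shape[0],374:374+c.shape[1]]=c
cv2.imwrite('pics/c6.png',o)
E
```

```text
[ 531.46402703 -274.04782769  379.94121013] [-1.59753829e-01 -3.13673450e+00 -1.37303650e-03] [-0.59  0.38  1.54  0.    1.22 -2.06] 7.9667
[array([397., 196.]), array([394., 229.]), array([388., 291.])]
```

View pics/c6.png

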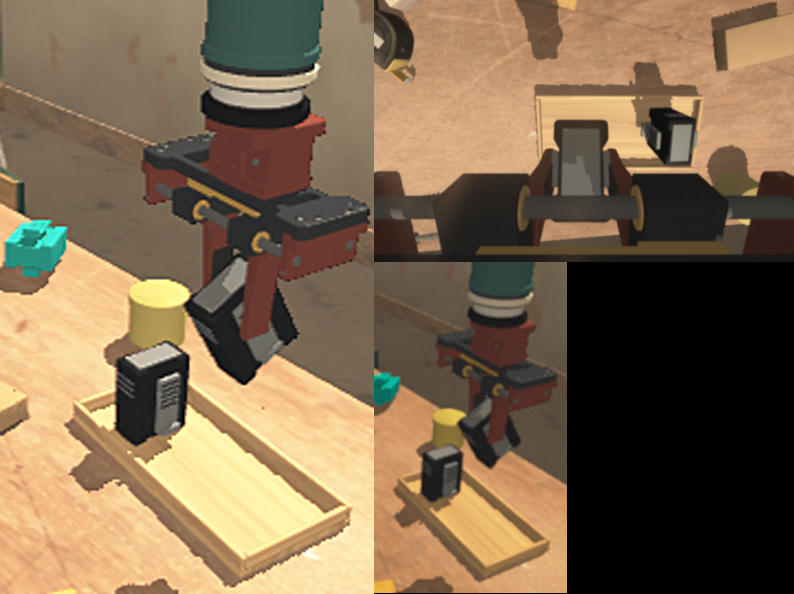

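The pack hangs above the free half, still leaning, tray and spare undisturbed; the wrist view also shows the tray, spare at (672,135) of the montage. I measure the tray and the pack's tilt from it.

```bash
python3 - <<'E'
from h import *
f=load('wrist')
def cloud(f):
    v,u=np.mgrid[0:400,0:640];z=f['z_map'];c=np.linalg.inv(f['mtx'])@np.stack([u*z,v*z,z]).reshape(3,-1)
    W=(f['R'].T@(c-f['t'][:,None])).T;return W,u.ravel(),v.ravel(),z.ravel()
W,u,v,z=cloud(f)
near=(z>0)&(np.linalg.norm(W[:,:2]-[567,-217],axis=1)<165)
k=near&(W[:,2]>15)&(W[:,2]<24);print('rim',cv2.minAreaRect(W[k,:2].astype(np.float32)),k.sum())
k=near&(W[:,2]>86)&(W[:,2]<95);print('spare',cv2.minAreaRect(W[k,:2].astype(np.float32)),W[k,2].mean())
k=near&(W[:,2]>0)&(W[:,2]<12)&(abs(W[:,0]-530)<40)&(abs(W[:,1]+280)<40);print('floor',np.median(W[k,2]))
# held pack top: wrist img px: montage (580,165)->((580-374)*640/420,165*640/420)
k=(z>0)&(abs(u-315)<18)&(v>205)&(v<285)&(W[:,2]>200)&(W[:,2]<290)
P=W[k];A=np.c_[P[:,:2],np.ones(len(P))];q=np.ones(len(P),bool)
for i in range(8):
    s=np.linalg.lstsq(A[q],P[q,2],rcond=None)[0];r=P[:,2]-A@s;q=abs(r)<max(2,2*np.median(abs(r)))
n=np.array([-s[0],-s[1],1]);n/=np.linalg.norm(n);print('tilt',n,np.degrees(np.arccos(n[2])),q.mean(),P[q].mean(0))
# lowest points of held pack in scene
g=load('scene');W,u,v,z=cloud(g)
k=(z>0)&(np.linalg.norm(W[:,:2]-[540,-275],axis=1)<60)&(W[:,2]>120)&(W[:,2]<200)
i=np.argsort(W[k,2])[:15];print(W[k][i].round(1)[::3])
E
```

```text
rim ((567.5111694335938, -215.97877502441406), (260.4737854003906, 124.80902099609375), 83.8955078125) 3578
spare ((564.8469848632812, -147.49839782714844), (36.01362228393555, 64.1070785522461), 85.48492431640625) 91.6663340125869
floor 7.111603532219728
tilt [-0.49141607  0.05817506  0.86897981] 29.659697446887918 0.9927325581395349 [ 514.28136581 -271.10176914  234.51344122]
[[ 530.5 -279.8  147.4]
 [ 529.4 -287.9  147.8]
 [ 531.2 -266.6  148.7]
 [ 528.8 -290.7  149.6]
 [ 528.5 -283.7  150.2]]
```

All agrees: tilt 29.7°, lowest edge about 232 mm below the TCP. Descending to just above the floor, then easing down.

Call:
arm_command(commands=[[[0,0,12,0,255],[0,0,22,0,255],[0,0,28,0,255],[0,0,28,0,255],[0,0,22,0,255],[0,0,12,0,255],[0,0,7,0,255],[0,0,3,0,255],[0,0,0,0,255]]])

```text
t: 8.72
tool_pos: [532.0, -275.5, 246.4]
tcp_rot: [0.161, 3.137, -0.001]
wrist_force: [-0.7, -0.3, -3.9]
opening: 37.4
grip_force: 29.9
```

Call:
arm_command(commands=[[[0,0,1.5,0,255],[0,0,1.5,0,255],[0,0,1,0,255],[0,0,0,0,255]]])

```text
t: 9.05
tool_pos: [531.8, -275.8, 242.6]
tcp_rot: [0.162, 3.137, -0.001]
wrist_force: [-0.2, 0.1, -4.5]
opening: 37.0
grip_force: 29.9
```

Call:
arm_command(commands=[[[0,0,1,0,255],[0,0,1,0,255],[0,0,0,0,255]]])

```text
t: 9.3
tool_pos: [531.7, -275.8, 240.1]
tcp_rot: [0.162, 3.137, -0.0]
wrist_force: [-0.4, -0.5, -3.2]
opening: 36.7
grip_force: 29.9
```

Call:
arm_command(commands=[[[0,0,1,0,255],[0,0,1,0,255],[0,0,0,0,255]]])

```text
t: 9.55
tool_pos: [532.1, -275.9, 239.5]
tcp_rot: [0.162, 3.136, -0.001]
wrist_force: [-1.6, 0.9, 8.9]
opening: 37.5
grip_force: 30.1
```

Call:
arm_command(commands=[[[0,0,1,0,255],[0,0,0,0,255]]])

```text
t: 9.72
tool_pos: [532.3, -276.0, 239.3]
tcp_rot: [0.162, 3.135, -0.002]
wrist_force: [-2.2, 2.2, 13.6]
opening: 37.4
grip_force: 30.1
```

Contact at TCP z about 240. Now I roll the pack upright about its bottom edge, in an arc with light pressure.

Call:
arm_command(commands=[[[-2,0,0,0,255],[-2,0,0,0,255],[-2,0,0,0,255],[-2,0,0.1,0,255],[-2,0,0.2,0,255],[-2,0,0.2,0,255],[0,0,0,0,255]]])

```text
t: 10.3
tool_pos: [543.9, -277.1, 237.1]
tcp_rot: [0.162, 3.137, -0.001]
wrist_force: [-1.3, 0.4, 5.5]
opening: 37.6
grip_force: 30.1
```

```bash
cat > tilt.py <<'E'
from h import *
f=grab('wrist');v,u=np.mgrid[0:400,0:640];z=f['z_map'];c=np.linalg.inv(f['mtx'])@np.stack([u*z,v*z,z]).reshape(3,-1)
W=(f['R'].T@(c-f['t'][:,None])).T
p=robot.get_state()['tool_pos'];s_=[proj(f,[p[0]-14,p[1]+1.5,p[2]-140])][0];print('px',s_)
u=u.ravel();v=v.ravel();g=f['frame'].min(2).ravel()
k=(abs(u-s_[0])<14)&(abs(v-235)<60)&(W[:,2]>p[2]-163+8)&(W[:,2]<p[2]-163+52)&(z.ravel()>0)&(g>60)
P=W[k];A=np.c_[P[:,:2],np.ones(len(P))];q=np.ones(len(P),bool)
for i in range(10):
    s=np.linalg.lstsq(A[q],P[q,2],rcond=None)[0];r=P[:,2]-A@s;q=abs(r)<max(1.5,2*np.median(abs(r)))
n=np.array([-s[0],-s[1],1]);n/=np.linalg.norm(n);print('n',n.round(3),'tilt',np.degrees(np.arccos(n[2])),q.sum(),q.mean(),P[q].mean(0))
st=robot.get_state();print(st['tool_pos'].round(1),st['wrist_force'].round(1))
E
python3 tilt.py
```

```text
px [312.4514639  256.28456044]
n [-0.309  0.031  0.951] tilt 18.094089169515208 2276 0.965634280865507 [ 529.03601166 -275.5498425    95.47508452]
[ 543.9 -277.1  237.1] [-2.5  0.2  5.3]
```

The pack is turning as planned (18° left). Rolling on.

Call:
arm_command(commands=[[[-2,0,0.6,0,255],[-2,0,0.4,0,255],[-2,0,0.5,0,255],[-2,0,0.5,0,255],[-2,0,0.6,0,255],[-2,0,0.7,0,255],[-2,0,0.7,0,255],[0,0,0,0,255]]])

```text
t: 11.02
tool_pos: [557.7, -278.3, 232.1]
tcp_rot: [-0.162, -3.137, -0.0]
wrist_force: [-1.5, -1.6, 0.2]
opening: 37.4
grip_force: 30.0
```

```bash
python3 tilt.py
```

```text
px [312.24761758 256.61332887]
n [-0.076  0.013  0.997] tilt 4.441812865016684 1680 0.9644087256027555 [ 546.07330313 -276.99642608   93.76393639]
[ 557.6 -278.3  232.2] [-2.3 -0.8  0. ]
```

Call:
arm_command(commands=[[[-2,0,1,0,255],[-2,0,1,0,255],[-1,0,1,0,255],[0,0,0.5,0,255],[0,0,0,0,255]]])

```text
t: 11.48
tool_pos: [562.2, -278.8, 229.9]
tcp_rot: [-0.162, -3.136, -0.0]
wrist_force: [-6.1, 0.2, 9.8]
opening: 37.6
grip_force: 30.1
```

```bash
python3 tilt.py
```

```text
px [312.34190482 256.84657135]
n [0.001 0.004 1.   ] tilt 0.24253368563215927 1478 0.9584954604409858 [ 551.56467728 -277.5559821    92.6690363 ]
[ 562.2 -278.8  229.9] [-6.5 -0.4  8.9]
```

Upright to 0.2° with the foot pressed flat. Easing the preload and opening gently.

Call:
arm_command(commands=[[[0.5,0,-0.7,0,255],[0,0,0,0,150],[0,0,0,0,135],[0,0,0,0,120],[0,0,0,0,105],[0,0,0,0,90],[0,0,0,0,60],[0,0,0,0,30],[0,0,0,0,0],[0,0,0,0,0],[0,0,0,0,0],[0,0,0,0,0]]])

```text
t: 12.53
tool_pos: [562.1, -278.8, 229.9]
tcp_rot: [0.162, 3.137, -0.0]
wrist_force: [-0.2, -0.6, 0.1]
opening: 87.5
grip_force: 0.0
```

Call:
arm_command(commands=[[[0,0,-5,0,0],[0,0,-10,0,0],[0,0,-20,0,0],[0,0,-30,0,0],[0,0,-30,0,0],[0,0,-30,0,0],[0,0,-20,0,0],[0,0,0,0,0]]])

```text
t: 13.2
tool_pos: [563.4, -279.6, 381.2]
tcp_rot: [0.161, 3.129, -0.008]
wrist_force: [-0.6, 0.8, -0.8]
opening: 87.9
grip_force: 0.0
```

```bash
python3 - <<'E'
from h import *
g=grab('scene');w=grab('wrist')
s=robot.get_state();print(s['tool_pos'],s['t'],s['opening'])
o=np.zeros((400,800,3),np.uint8);o[:,:400]=cv2.resize(g['frame'][140:330,200:460],(400,292))[:292].repeat(1,0) if 0 else 0
a=cv2.resize(g['frame'][150:330,205:460],None,fx=1.6,fy=1.6);o[:a.shape[0],:a.shape[1]]=a
b=cv2.resize(w['frame'],(390,244));o[:244,410:]=b
cv2.imwrite('pics/c7.png',o)
E
```

```text
[ 562.09810878 -278.87390848  376.32313903] 13.3 87.62989187978486
```

View pics/c7.png

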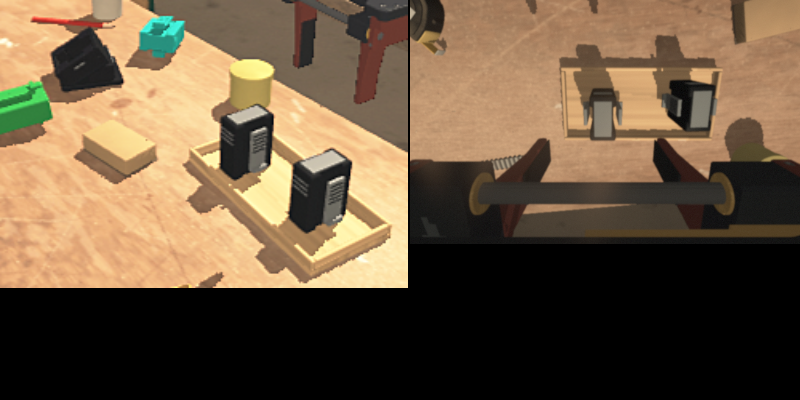

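The picture shows both packs standing upright in the tray, with the freed one at (320,190). The spare, the tin and the block are undisturbed, and the gripper is clear. Handing in.

```bash
python3 -c "
from rig import robot
print(robot.close_job())"
```

```text
the job is handed in; nothing more can be done
None
```

The charged pack was pinched free, drawn out along the slant and set down upright in the free half of the tray. The spare pack, the tin and the sanding block look undisturbed in the last picture; the job is handed in at about 13 s, with no verdict returned.

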